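Fold out the prop leg of the indigo slate stand

TASK

Get the indigo display stand ready for the planting slate: push its prop leg up and over until it is fully out against its stop, and leave it standing there by itself. Leave the prop leg of the green stand as it is, and do not shift or tip the indigo bonsai pot.

Things in the scene. Friction and masses are not known exactly. Their poses are not given: they have to be found in the camera images.
- indigo_stand: Indigo stand screwed to the table: plate 200 (x) by 130 (y) by 12 mm, pale lip along its -x end (10 mm wide, top at z = 24 mm). Origin: centre of the plate's underside, z up. Level hinge pin along y at x = +30, z = 22 mm, between brass lugs (|y| 30 to 42, top z = 32 mm). Its prop leg is an indigo panel 50 mm wide (y), 10 mm thick, reaching 90 mm from the pin, with a pale strip at its free end.
- indigo_leg (a joint): Angle (rad) of the indigo prop leg: 0 folded flat, free end to the stand's -x; 1.571 upright; 1.9 the stop, leaning to +x. Starts at 0.95 to 1.25, with open space under the free end (95 to 110 mm up) from the lip side; push free end or underside towards +x. Stiff hinge (0.1 N m friction, leg 80 g): stays where left, needs 1 to 4 N at the free end, more near the pin.
- green_leg (a joint): The same angle for the prop leg of the other stand, alike in shape and size but painted green, also screwed to the table, on the other side of the table's middle. Starts at 0.95 to 1.25 and is to be left so.
- bonsai_pot: Round glazed indigo ceramic bonsai pot, loose, 132 mm across the rim, 70 mm high, with a small tree reaching 180 mm above the table; it stands between the two stands, towards their far side. Origin: centre of its underside, z up.
Things that resemble listed ones, but are neither listed nor needed, are in the scene too. What is meant by the indigo_stand is not brown or grey, and is the larger of those in its own colour.

How it is judged:
At the end, for the whole second after the job is handed in: The indigo stand's prop leg is at its stop (angle above 1.70 rad, the stop being at 1.9) and at rest; the green stand's leg is still between 0.75 and 1.45 rad; the bonsai pot is upright (within 0.17 rad) and within 20 mm of where it was (value of joint indigo_leg above 1.7 rad and velocity of joint indigo_leg between -0.05 and 0.05 rad/s and value of joint green_leg between 0.75 and 1.45 rad and distance of bonsai_pot from where it was at the start of the episode below 0.02 m and angle between bonsai_pot's own z axis and vertical below 0.17 rad); the robot touches nothing.
It fails at once if the green stand's leg is swung (above 1.45 or below 0.75 rad) (value of joint green_leg above 1.45 rad or value of joint green_leg below 0.75 rad).
It fails at once if the bonsai pot is shifted by more than 20 mm or tipped by more than 0.17 rad (distance of bonsai_pot from where it was at the start of the episode above 0.02 m or angle between bonsai_pot's own z axis and vertical above 0.17 rad).
It also fails if it takes over 29 s, if anything falls off the work surface, if the arm or the gripper's body presses on something with over 40 N, if the wrist force passes 120 N, or if a joint passes its speed limit or range.

ROBOT

A 7-joint arm with a two-finger parallel gripper is mounted at the origin on the work surface. World frame = base frame: x ahead of the robot, y to its left, z up, the work surface at z = 0. Lengths are in m, angles in rad, forces in N, time in s.
With the tool pointing down it reaches from about 0.425 to 1.025 m from the base axis. Payload 9.4 kg.
Tool frame: the origin (TCP) lies on the centre line of the jaws, within the pads' length; the fingertips stand ahead of it and the grasp point (between the pads) lies 5 mm behind it (robot.finger_overhang is the x of the fingertips in the tool frame, in m); x points along the fingers, z is the direction in which the jaws open and shut, and the axes are right-handed (so a half turn about x gives the same grasp; the last joint's range is limited). The gripper opens to 93 mm and grips with 3 to 60 N. Pads are 15 mm wide; open, the fingers measure 128 mm over their backs; the gripper's body (75 mm by 188 mm) begins 65 mm behind the grasp point.
Start: joints at [-1.259, 0.599, -0.003, 1.599, 0.002, 0.943, -0.08], TCP at [0.275, 0.671, 0.233] pointing down, gripper open.
Joint ranges: [-2.57, 2.57], [-0.35, 1.97], [-1.29, 1.29], [0.11, 2.56], [-1.05, 4.19], [0.11, 1.86], [-2.63, 2.63]. Speed limits (rad/s): [2.22, 2.22, 3.01, 3.01, 3.14, 3.14, 3.14].

INTERFACE

Orientations are given as a unit quaternion [x, y, z, w].
In Python, from station import robot gives the robot as it stands.
- The arm moves only by the tool drive_tool, never from a script. Its argument "plan" is a list of rows, each a list of 4 numbers: the shift along the world's x, y, z in mm, then the turn about the world's z in rad. In form: [[dx, dy, dz, twist], ...]. A call has 1 to 5 rows; each row shifts and turns the commanded pose from where the row before left it; what a row does not reach is not made up. A row lasts 1/8 s, in which the tool goes at most 62.5 mm and 10.7 degrees, less where a joint would pass 70% of its speed; a pose out of reach is approached as far as the arm can. A call with a gripper value outside its range is refused whole. "hand" is the closure, from 0 (fully open) to 1 (shut), set as the call begins (left out, the last holds). The fingers move at their own pace and stop on an object; the grip force is fixed at half the most. Time passes only in rows, so rows that do not move let the fingers close. It gives the time, the measured TCP pose, the force and the opening at its end, in the units of the state.
- robot.sense(): the state, without advancing time (a new reading comes with each control period).
- robot.read_camera(name): name is "scene" or "top" or "wrist"; returns a dict with "color" (400x640x3 uint8, red, green, blue), "intrinsics" (3x3 intrinsics, pixels), "dist" ([k1, k2, p1, p2, k3] as OpenCV has them; the pictures are not rectified), "extrinsics" (4x4, takes a point from world to camera coordinates). Camera axes: x right, y up, looking along -z (the intrinsics and any distortion apply to the point x, -y, -z); pixel columns grow to the right and rows downward; lengths in m; the calibration is good to about 2 mm. A picture is of the moment at which its call begins. There is no depth.
- robot.finish_job(): hands the job in, once; it reports no verdict.
The state is a dict: "t": time; "joints": joint angles; "joint_velocities": joint speeds; "tau": joint torques, N m; "eef_pos": TCP position; "eef_rot": TCP orientation; "wrist_force": force on the tool from outside, world axes, zero at the start; "torque": the same for the moment, N m; "gripper_width": finger opening in m.
Only numpy, scipy, OpenCV 4.12 (cv2) and the standard library are available. Lean on these libraries where they do the work, as an engineer would, in place of code of your own. Each camera call takes 0.05 s, during which the arm holds its last target. There are 200 camera calls.

## Working session

There is one attempt and no reset: what is moved stays moved. The work goes in short steps, Python scripts to look and compute and a tool call to move; the robot and the scene stay as the last step left them, time stands still between calls to the robot, and variables do not carry over. Pictures are saved under pics/ and viewed, about 8 in all and at most 12, crops included, and the job is handed in when it is done.

Besides the shell and the picture viewer there is one more tool, called after ">>>" by a JSON object that holds its "name" and its "arguments". drive_tool: Moves the arm, as the interface text tells. Its arguments: {"type":"object","properties":{"plan":{"type":"array"},"hand":{"type":"number"}},"required":["plan"]}

```bash
mkdir -p pics
cat > h.py <<'E'
import numpy as np, cv2
from station import robot
def snap(name,fn):
    c=robot.read_camera(name); cv2.imwrite(f'pics/{fn}.png',cv2.cvtColor(c['color'],cv2.COLOR_RGB2BGR))
    np.savez(f'pics/{fn}.npz',K=c['intrinsics'],d=c['dist'],T=c['extrinsics']); return c
def ray(fn,px):
    c=np.load(f'pics/{fn}.npz'); n=cv2.undistortPoints(np.array([[px]],float),c['K'],c['d'])[0,0]
    R=c['T'][:3,:3];t=c['T'][:3,3]; return -R.T@t, R.T@np.array([n[0],-n[1],-1])
def atz(fn,px,z):
    o,d=ray(fn,px); return o+d*(z-o[2])/d[2]
def proj(fn,P):
    c=np.load(f'pics/{fn}.npz'); P=np.atleast_2d(P)@c['T'][:3,:3].T+c['T'][:3,3]
    return cv2.projectPoints((P*[1,-1,-1]),np.zeros(3),np.zeros(3),c['K'],c['d'])[0][:,0]
E
python3 - <<'E'
from h import *
snap('top','top1');snap('scene','scene1')
s=robot.sense();print(s['t'],s['eef_pos'],s['eef_rot'],robot.finger_overhang,s['wrist_force'])
E
```

```text
0.1 [0.27469945 0.67049872 0.23187144] [-0.39431009  0.5875358   0.39370032  0.58678897] 0.014 [0.10155246 0.18586204 0.9743376 ]
```

View pics/top1.png

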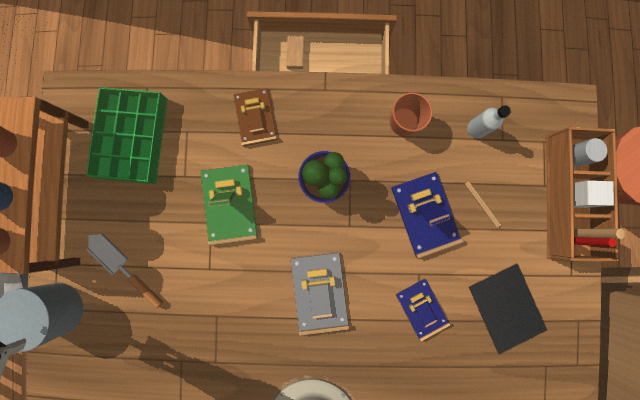

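View pics/scene1.png

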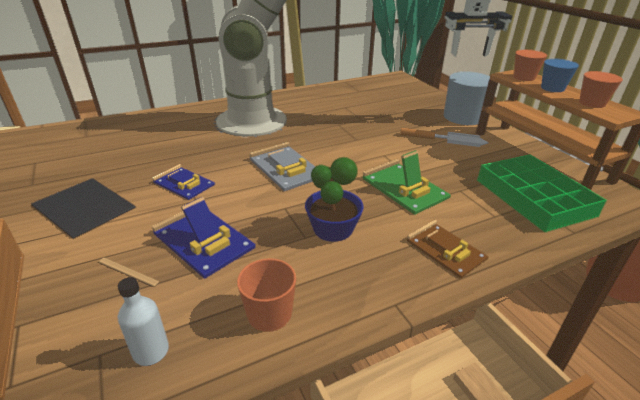

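Top view: large indigo stand at about (427,215), with its lip at the lower edge near (440,250) and leg strip near (440,220). The pot is at (325,177) and green stand at (229,204). The small indigo stand at (423,310) is a decoy.

Run:
```python
from h import *
a=cv2.imread('pics/top1.png')[160:270,370:490]; b=cv2.imread('pics/scene1.png')[185:285,140:270]
a=cv2.resize(a,(600,550),interpolation=2); cv2.imwrite('pics/c1.png',a)
from scipy.optimize import least_squares
px=np.array([[392,190],[437,173],[464,241],[417,257]],float)
for p in px: print(atz('top1',p,.012).round(3))
# corners: TL=(+x,+y) TR=(+x,-y) BR=(-x,-y) BL
L=np.array([[.1,.065,.012],[.1,-.065,.012],[-.1,-.065,.012],[-.1,.065,.012]])
def W(q,P):
    c,s=np.cos(q[2]),np.sin(q[2]);return np.asarray(P)@np.array([[c,-s,0],[s,c,0],[0,0,1]]).T+[q[0],q[1],0]
r=least_squares(lambda q:(proj('top1',W(q,L))-px).ravel(),[.7,-.2,0]);print(r.x,r.fun.round(1))
print('pot',atz('top1',[325,177],.07), 'green',atz('top1',[229,204],.012))
np.save('q.npy',r.x)
for th in (.95,1.05,1.15,1.25):
    e=[[.03-.09*np.cos(th),y,.022+.09*np.sin(th)] for y in(-.025,.025)]
    print(th,proj('top1',W(r.x,e)).round(1).tolist(),proj('scene1',W(r.x,e)).round(1).tolist())
print('scene corners',proj('scene1',W(r.x,L)).round(0).tolist())
```

```text
[ 0.622 -0.199  0.012]
[ 0.671 -0.32   0.012]
[ 0.491 -0.395  0.012]
[ 0.446 -0.268  0.012]
[ 0.5574117  -0.29540629  0.37649741] [-0.2 -1.7 -0.3 -1.2 -0.8  0.8  1.3  2. ]
pot [ 0.64409581 -0.01848357  0.07      ] green [0.57402348 0.2335434  0.012     ]
0.95 [[450.6, 219.0], [431.8, 226.2]] [[180.1, 206.3], [200.7, 196.3]]
1.05 [[450.3, 216.1], [431.3, 223.2]] [[181.7, 205.9], [202.5, 195.8]]
1.15 [[449.7, 212.9], [430.7, 220.1]] [[183.5, 205.8], [204.4, 195.7]]
1.25 [[449.0, 209.6], [429.9, 216.8]] [[185.6, 206.2], [206.5, 196.0]]
scene corners [[255.0, 242.0], [204.0, 274.0], [151.0, 230.0], [201.0, 205.0]]
```

View pics/c1.png

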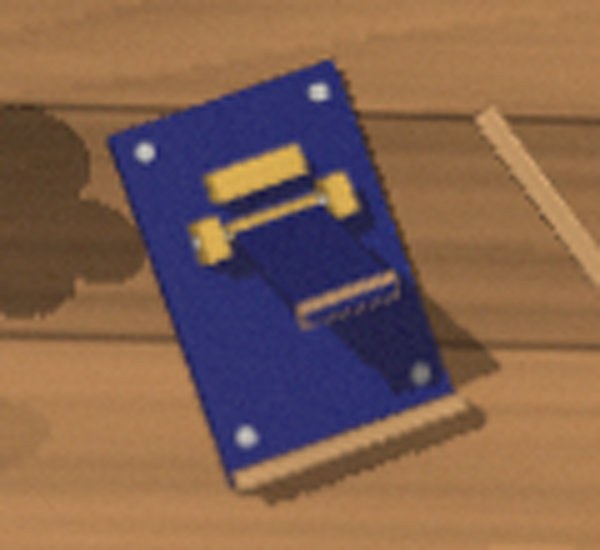

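Run:
```python
from h import *
from scipy.spatial.transform import Rotation as R
m=R.from_quat(robot.sense()['eef_rot']).as_matrix();print(m.round(3)); print('jaw yaw',np.arctan2(m[1,2],m[0,2]),'v yaw',np.pi/2+.375)
```

```text
[[-0.    -0.925  0.379]
 [-0.001  0.379  0.925]
 [-1.    -0.    -0.001]]
jaw yaw 1.1820383268358128 v yaw 1.9457963267948966
```

>>> {"name": "drive_tool", "arguments": {"plan": [[30,-55,0,0],[30,-55,0,0],[30,-55,0,0],[30,-55,0,0],[30,-55,0,0]], "hand": 1}}

```text
t: 0.72
eef_pos: [0.4251, 0.3946, 0.2324]
eef_rot: [-0.394, 0.587, 0.394, 0.587]
wrist_force: [0.8, -0.2, 0.4]
gripper_width: 0.0476
```

>>> {"name": "drive_tool", "arguments": {"plan": [[5,-60,0,0.06],[5,-60,0,0.06],[5,-60,0,0.06],[5,-60,0,0.06],[5,-60,0,0.06]]}}

```text
t: 1.35
eef_pos: [0.4494, 0.0946, 0.2326]
eef_rot: [-0.478, 0.521, 0.478, 0.521]
wrist_force: [0.5, -0.1, 0.1]
gripper_width: 0.0011
```

>>> {"name": "drive_tool", "arguments": {"plan": [[5,-60,0,0.06],[5,-60,0,0.06],[5,-60,0,0.06],[5,-60,0,0.06],[5,-60,0,0.06]]}}

```text
t: 1.98
eef_pos: [0.4743, -0.2054, 0.2326]
eef_rot: [-0.55, 0.444, 0.55, 0.444]
wrist_force: [0.0, 0.5, -0.1]
gripper_width: 0.0004
```

>>> {"name": "drive_tool", "arguments": {"plan": [[4,-60,0,0.08],[4,-58,0,0.08],[0,0,0,0],[0,0,0,0]]}}

```text
t: 2.48
eef_pos: [0.4821, -0.3208, 0.2321]
eef_rot: [-0.583, 0.399, 0.584, 0.4]
wrist_force: [0.3, 0.9, -0.3]
gripper_width: 0.0005
```

Run:
```python
from h import *
print(robot.sense()['eef_pos'],robot.sense()['eef_rot'])
a=snap('top','top2')['color'];b=snap('wrist','w2')['color']
a=cv2.resize(a[120:320,350:550],(400,400)); w=cv2.resize(b,(400,250))
o=np.zeros((400,800,3),np.uint8);o[:,:400]=a;o[:250,400:]=w
cv2.imwrite('pics/c2.png',o[:,:,::-1])
```

```text
[ 0.48211592 -0.320759    0.23214106] [-0.58305545  0.39922843  0.58396972  0.3995527 ]
```

View pics/c2.png

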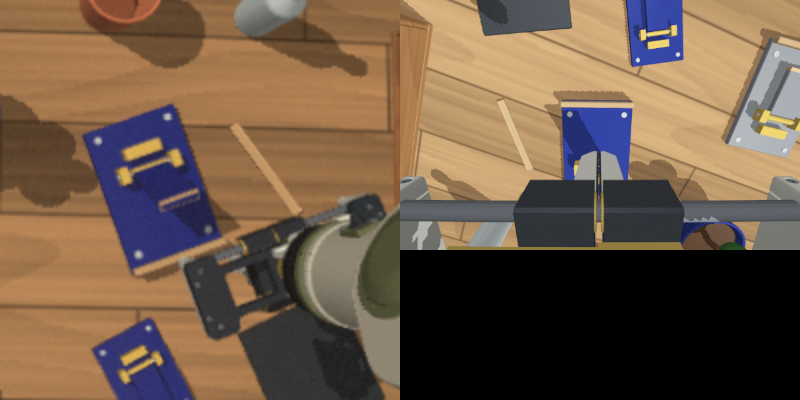

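The gripper is square to the lip and centred on the stand, in front of the leg. I'll descend and push.

>>> {"name": "drive_tool", "arguments": {"plan": [[0,0,-50,0],[0,0,-50,0],[0,0,-40,0],[0,0,0,0]]}}

```text
t: 3.08
eef_pos: [0.4816, -0.3189, 0.0906]
eef_rot: [-0.582, 0.398, 0.586, 0.398]
wrist_force: [-0.6, 0.0, -0.9]
gripper_width: 0.0002
```

>>> {"name": "drive_tool", "arguments": {"plan": [[14,5.5,0,0],[14,5.5,0,0],[14,5.5,0,0],[9,3.5,0,0],[0,0,0,0]]}}

```text
t: 3.7
eef_pos: [0.5343, -0.3011, 0.0928]
eef_rot: [0.584, -0.399, -0.584, -0.399]
wrist_force: [-0.3, -0.4, 0.6]
gripper_width: 0.0006
```

>>> {"name": "drive_tool", "arguments": {"plan": [[9,3.5,0,0],[9,3.5,0,0],[9,3.5,0,0],[0,0,0,0]]}}

```text
t: 4.2
eef_pos: [0.5619, -0.2902, 0.0925]
eef_rot: [0.584, -0.398, -0.584, -0.399]
wrist_force: [-0.4, 0.9, -0.2]
gripper_width: 0.0006
```

>>> {"name": "drive_tool", "arguments": {"plan": [[6,2.3,0,0],[6,2.3,0,0],[5,2,0,0],[0,0,0,0]]}}

```text
t: 4.7
eef_pos: [0.5781, -0.284, 0.0926]
eef_rot: [0.584, -0.399, -0.584, -0.399]
wrist_force: [0.3, -0.2, 0.3]
gripper_width: 0.0005
```

>>> {"name": "drive_tool", "arguments": {"plan": [[4,1.5,0,0],[3,1.2,0,0],[0,0,0,0]]}}

```text
t: 5.08
eef_pos: [0.5847, -0.2815, 0.0925]
eef_rot: [0.584, -0.399, -0.584, -0.399]
wrist_force: [0.0, -0.8, 0.4]
gripper_width: 0.0005
```

Run:
```python
from h import *
print(robot.sense()['eef_pos'],robot.sense()['wrist_force'])
b=snap('scene','s3')['color']
cv2.imwrite('pics/c3.png',cv2.resize(b[120:300,120:360],(800,600))[:,:,::-1])
```

```text
[ 0.58471329 -0.28154599  0.09251355] [ 0.03803109 -0.77753259  0.44510079]
```

View pics/c3.png

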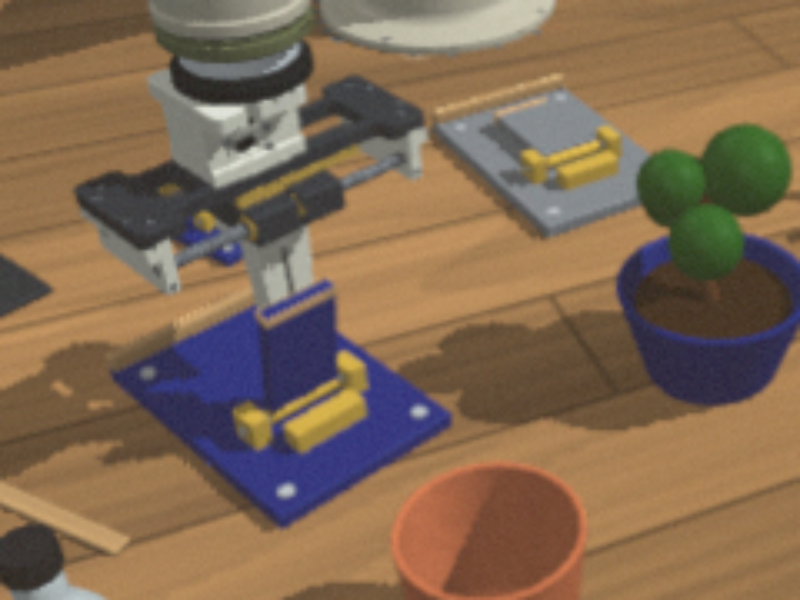

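The leg is about upright and the finger is central behind it. I'll keep pushing until the stop force shows.

>>> {"name": "drive_tool", "arguments": {"plan": [[4,1.6,0,0],[4,1.6,0,0],[0,0,0,0]]}}

```text
t: 5.5
eef_pos: [0.593, -0.2781, 0.0926]
eef_rot: [0.584, -0.399, -0.584, -0.399]
wrist_force: [-0.9, 0.5, -0.4]
gripper_width: 0.0004
```

>>> {"name": "drive_tool", "arguments": {"plan": [[3,1.2,0,0],[3,1.2,0,0],[0,0,0,0]]}}

```text
t: 5.88
eef_pos: [0.594, -0.2778, 0.0923]
eef_rot: [-0.581, 0.401, 0.585, 0.398]
wrist_force: [-12.1, -3.8, 6.4]
gripper_width: 0.001
```

>>> {"name": "drive_tool", "arguments": {"plan": [[3,1.2,0,0],[0,0,0,0]]}}

```text
t: 6.12
eef_pos: [0.5944, -0.2776, 0.0922]
eef_rot: [-0.58, 0.403, 0.586, 0.397]
wrist_force: [-20.0, -6.1, 10.9]
gripper_width: 0.0007
```

The force jumps to about 20 N with no further motion, so the leg is at its stop. Now I'll back off, lift and check.

>>> {"name": "drive_tool", "arguments": {"plan": [[-12,-4.8,0,0],[-28,-11,0,0],[-37,-14.5,0,0],[-30,-12,20,0],[0,0,60,0]]}}

```text
t: 6.75
eef_pos: [0.4912, -0.3177, 0.1713]
eef_rot: [-0.581, 0.4, 0.585, 0.4]
wrist_force: [0.7, -1.0, 0.2]
gripper_width: 0.0004
```

>>> {"name": "drive_tool", "arguments": {"plan": [[0,0,50,0],[0,0,0,0],[0,0,0,0]]}}

```text
t: 7.12
eef_pos: [0.4947, -0.3168, 0.2224]
eef_rot: [0.584, -0.399, -0.584, -0.399]
wrist_force: [0.5, -0.7, 0.9]
gripper_width: 0.0007
```

Run:
```python
from h import *
print(robot.sense()['eef_pos'],robot.sense()['wrist_force'])
b=snap('scene','s4')['color'];snap('top','top4')
cv2.imwrite('pics/c4.png',cv2.resize(b[120:300,120:480],(800,400))[:,:,::-1])
q=np.load('q.npy');u=np.array([np.cos(q[2]),np.sin(q[2])]);v=np.array([-u[1],u[0]])
for th in(1.57,1.7,1.8,1.9):
    P=[[*(q[:2]+(.03-.09*np.cos(th))*u+y*v),.022+.09*np.sin(th)] for y in(-.025,.025)]
    print(th,((proj('s4',P)-[120,120])*[800/360,400/180]).round(0).tolist())
```

```text
[ 0.49467369 -0.31680468  0.22242403] [ 0.53308876 -0.70156642  0.93733925]
1.57 [[163.0, 200.0], [209.0, 177.0]]
1.7 [[170.0, 206.0], [217.0, 182.0]]
1.8 [[176.0, 212.0], [223.0, 188.0]]
1.9 [[183.0, 218.0], [229.0, 194.0]]
```

View pics/c4.png

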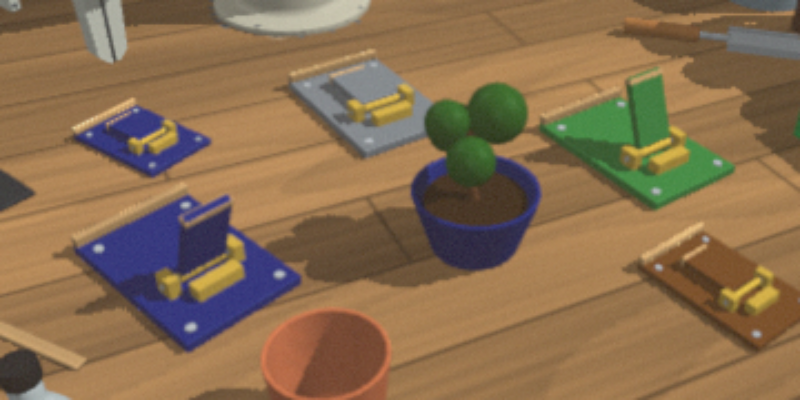

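The leg strip, at about (181,220) to (230,203), matches the projection for 1.9 rad. The pot and green leg look unchanged, and the gripper is clear.

```bash
python3 -c "
from station import robot
print(robot.finish_job())"
```

```text
the job is handed in; nothing more can be done
None
```

I pushed the indigo stand's prop leg up and over to its stop with the closed gripper, backed off and lifted clear, then handed the job in at about 7 s.

- **At the stop:** the force on the gripper rose to about 24 N with almost no further movement, which is what the stop should feel like.
- **Indigo leg:** after the gripper withdrew, the leg stood on its own. Its end strip in the scene image matches the position I calculated for about 1.9 rad.
- **Pot and green leg:** both looked unchanged in the last image. I did not measure them.
- **Contact:** the gripper was clear of everything, with wrist force about 1 N.

No checks failed or disagreed. The hand-in gave no verdict.

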